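# Quarantine the mouldings that miss their insert

### The arm

A 6-joint arm with a two-finger parallel gripper is mounted at the origin on the work surface. World frame = base frame: x ahead of the robot, y to its left, z up, the work surface at z = 0. Lengths are in m, angles in rad, forces in N, time in s.
With the tool pointing down it reaches from about 0.35 to 0.925 m from the base axis. Payload 6.4 kg.
Tool frame: the origin (TCP) lies at the very end of the fingers, on their centre line; the grasp point (between the pads) lies 19 mm behind it; z points along the fingers, y is the line along which they close (so a half turn about z gives the same grasp; the last joint's range is limited). The gripper opens to 85 mm and grips with 20 to 120 N. Pads are 22 mm wide; open, the fingers measure 114 mm over their backs; the gripper's body (76 mm by 85 mm) begins 54 mm behind the grasp point. The pads swing forward as they close: fully open they stand 13 mm farther back than shut.
Start: joints at [-0.174, 0.245, 1.558, -0, 1.339, -0.174], TCP at [0.65, 0, 0.231] pointing down, gripper open.
Joint ranges: [-3.13, 3.13], [-1.02, 2.26], [0.13, 2.54], [-0.95, 4.09], [0.21, 2.88], [-2.74, 2.74]. Speed limits (rad/s): [2.57, 2.57, 3.14, 3.14, 3.14, 3.14].

### API

Orientations are given as a unit quaternion [x, y, z, w].
In Python, from workcell import telemetry, eyes, arm gives the robot as it stands.
- The arm moves only by the shell command python3 -m pendant 'ROWS'. ROWS is JSON, a list that holds one entry, the list of rows, each a list of 5 numbers: the shift along the tool's x, y, z scaled (see below), then the turn about the tool's z scaled (see below), then the closure, from 0 (fully open) to 1 (shut). In form: [[[tx, ty, tz, yaw, hand], ...]]. A call has 1 to 10 rows; each row shifts and turns the commanded pose from where the row before left it, along the tool's axes as they then stand; what a row does not reach is not made up. The controller multiplies each number of a shift by 30 mm and each number of a turn by 5 degrees. A row lasts 1/10 s, in which the tool goes at most 50 mm and 8.59 degrees, less where a joint would pass 70% of its speed; a pose out of reach is approached as far as the arm can. A call with a number of a shift or a turn outside -1 to 1 is refused whole. A call with a gripper value outside its range is refused whole. The fingers move at their own pace and stop on an object; the grip force is fixed at half the most. Time passes only in rows, so rows that do not move let the fingers close. It gives the time, the measured TCP pose, the force, the opening and the grip force at its end, in the units of the state.
- telemetry.read_state(): the state, without advancing time (a new reading comes with each control period).
- eyes.camera(name): name is "scene" or "side" or "wrist"; returns a dict with "image" (384x512x3 uint8, red, green, blue), "z_map" (384x512 float32, m along the optical axis (not along the pixel's ray), 0 where there is no reading), "K" (3x3 intrinsics, pixels), "distortion" ([k1, k2, p1, p2, k3] as OpenCV has them; the pictures are not rectified), "extrinsics" (4x4, takes a point from world to camera coordinates); the wrist camera has in their place "tool_from_camera" (4x4, takes a point from camera to tool coordinates, whose origin is the TCP and whose axes are the flange's). Camera axes: x right, y down, z forward; pixel columns grow to the right and rows downward; lengths in m; the calibration is good to about 2 mm. A picture is of the moment at which its call begins: read the wrist's pose just before it.
- arm.finish_job(): hands the job in; it is judged then, once.
The state is a dict: "time_s": time; "joint_pos": joint angles; "qvel": joint speeds; "joint_torque": joint torques, N m; "eef_pos": TCP position; "orientation": TCP orientation; "ft_force": force on the tool from outside, world axes, zero at the start; "ft_torque": the same for the moment, N m; "opening": opening from 0.0 (shut) to 1.0 (fully open); "grasp_force": force on a finger pad.
Only numpy, scipy, OpenCV 4.12 (cv2) and the standard library are available. Lean on these libraries where they do the work, as an engineer would, in place of code of your own. Each camera call takes 0.05 s, during which the arm holds its last target. There are 200 camera calls.

### The job

Some of the identical-looking black mouldings on the inspection bench were made without their steel insert and are much lighter: feel the weight of each one to find out which. Pull out the quarantine drawer and lay every light one in it, and set every heavy one level across both raised rails of the measuring stand, between the lips and end stops, side by side and not stacked. Finish by pushing the drawer fully home to its stop, and leave everything else on the bench where it is.

Things in the scene. Friction and masses are not known exactly. Their poses are not given: they have to be found in the camera images.
- moulding_1: One of 4 or 5 identical-looking black mouldings (the rest absent). Base 110 (x) x 44 (y) x 14 mm, on its middle a grip rib 60 (x) x 24 (y) x 28 mm: 42 mm tall. Origin: centre of the underside, z up through the rib; balanced about its middle. About 0.7 kg with the insert, 0.2 kg without (+-10 %); name and place tell nothing. Two or three are heavy, one or two light.
- moulding_2: One of 4 or 5 identical-looking black mouldings (the rest absent). Base 110 (x) x 44 (y) x 14 mm, on its middle a grip rib 60 (x) x 24 (y) x 28 mm: 42 mm tall. Origin: centre of the underside, z up through the rib; balanced about its middle. About 0.7 kg with the insert, 0.2 kg without (+-10 %); name and place tell nothing. Two or three are heavy, one or two light.
- moulding_3: One of 4 or 5 identical-looking black mouldings (the rest absent). Base 110 (x) x 44 (y) x 14 mm, on its middle a grip rib 60 (x) x 24 (y) x 28 mm: 42 mm tall. Origin: centre of the underside, z up through the rib; balanced about its middle. About 0.7 kg with the insert, 0.2 kg without (+-10 %); name and place tell nothing. Two or three are heavy, one or two light.
- moulding_4: One of 4 or 5 identical-looking black mouldings (the rest absent). Base 110 (x) x 44 (y) x 14 mm, on its middle a grip rib 60 (x) x 24 (y) x 28 mm: 42 mm tall. Origin: centre of the underside, z up through the rib; balanced about its middle. About 0.7 kg with the insert, 0.2 kg without (+-10 %); name and place tell nothing. Two or three are heavy, one or two light.
- moulding_5: One of 4 or 5 identical-looking black mouldings (the rest absent). Base 110 (x) x 44 (y) x 14 mm, on its middle a grip rib 60 (x) x 24 (y) x 28 mm: 42 mm tall. Origin: centre of the underside, z up through the rib; balanced about its middle. About 0.7 kg with the insert, 0.2 kg without (+-10 %); name and place tell nothing. Two or three are heavy, one or two light.
- stand: Measuring stand fixed to the bench. Blue base 270 (x) x 150 (y) x 12 mm; two aluminium rails run along x, each 12 mm wide, centres at y = +-42 mm. Outside them a blue lip (inner face y = +-64 mm), and at each rail end (inner face x = +-122 mm) a small stop, rise 12 mm above the rail tops. Origin: centre of the underside. Stand and cabinet may swap sides of the bench.
- stand_top (a point): Middle of the stand, midway between its rails, at the height of their tops, 60 mm above the bench; axes as the stand. A moulding lies across both rails, its length along the stand's y, with 9 mm play to each lip; three fit side by side at about 75 to 80 mm spacing.
- cabinet: Low grey quarantine cabinet fixed to the bench, one red drawer. Its front looks along its own -x. Body from x = 85 to 285 mm, 250 mm wide (y = +-125 mm), top 88 mm above the bench. Origin: on the bench 85 mm in front of the body's front face, on the centre line.
- drawer (a joint): How far the drawer is pulled out towards the cabinet's -x, m: 0 = fully home against its stop, 0.18 = fully out. It slides with about 2 N of friction and stays where it is left.
- drawer_floor (a point): Centre of the drawer's inner floor, 18 mm above the bench; moves with the drawer, axes as the cabinet's. Inside: 170 (x) x 220 (y) mm, walls 44 mm high, front panel 86 mm above the bench. Fully out, all of the inside is clear of the cabinet.
- drawer_handle (a point): Middle of the drawer's steel bar handle, 66 mm above the bench: a bar 12 x 12 mm in section, 100 mm along the cabinet's y, held by a stem near each end (inner 78 mm clear), its centre 45 mm in front of the red front panel; can be pinched from above. Moves with the drawer.
- gauge_block: Bystander: steel block 60 x 50 x 36 mm with a blue stripe, 0.8 kg, standing among the mouldings. Other clutter is fixed: a blue pin tray and a red vise, 60 mm tall, just beyond the mouldings (x about 0.83), a bottle 190 mm and a mug 90 mm tall out at the sides (y about +0.6 and -0.6). Origin: centre of its underside.
- plug_gauge_1: Bystander: blue-handled plug gauge lying down, 125 mm long. Origin: under its shaft line, 50 mm from the handle end.
- plug_gauge_2: Bystander: green-handled plug gauge lying down, 125 mm long. Origin: under its shaft line, 50 mm from the handle end.
There are look-alikes about, which are no part of the job. Leave any blue look-alike of the moulding_4 alone.

How it is judged:
By the outcome, as a careful person would: the job done as asked, in the order asked, and still so for the second after the job is handed in, with the robot touching nothing.
Of moulding_1, moulding_2, moulding_3, moulding_4, moulding_5 only 4 to 5 are there at a start; the rules pass over those that are not, and their reading is None.
At some moment in a run one of moulding_1, moulding_2, moulding_3, moulding_4, moulding_5 may be knocked a few centimetres aside while the robot is not near it.
It also fails if it takes over 200 s, if anything falls off the work surface, if the arm or the gripper's body presses on something with over 40 N, if the wrist force passes 120 N, or if a joint passes its speed limit or range.

## Working session

There is one attempt and no reset: what is moved stays moved. The work goes in short steps, Python scripts to look and compute and a shell command to move; the robot and the scene stay as the last step left them, time stands still between calls to the robot, and variables do not carry over. Pictures are saved under pics/ and viewed, at most 14 in all, crops included, and the job is handed in when it is done.

```bash
mkdir -p pics; cat > h.py <<'E'
import numpy as np,cv2
from scipy.spatial.transform import Rotation as R
from workcell import telemetry,eyes,arm
def T(s):
    M=np.eye(4);M[:3,:3]=R.from_quat(s["orientation"]).as_matrix();M[:3,3]=s["eef_pos"];return M
def grab(name):
    s=telemetry.read_state();c=eyes.camera(name)
    W=T(s)@np.array(c["tool_from_camera"]) if name=="wrist" else np.linalg.inv(np.array(c["extrinsics"]))
    return c,W
def cloud(c,W):
    z=c["z_map"];h,w=z.shape
    uv=np.stack(np.meshgrid(np.arange(w),np.arange(h)),-1).reshape(-1,1,2).astype(float)
    n=cv2.undistortPoints(uv,np.array(c["K"]),np.array(c["distortion"])).reshape(h,w,2)
    P=np.dstack([n*z[...,None],z]);X=P@W[:3,:3].T+W[:3,3];X[z==0]=np.nan
    return X
def save(im,n):cv2.imwrite("pics/"+n,cv2.cvtColor(im,cv2.COLOR_RGB2BGR))
def st():
    s=telemetry.read_state();r=T(s)
    print("t",round(s["time_s"],2),"tcp",np.round(s["eef_pos"],4),"x",np.round(r[:3,0],3),"y",np.round(r[:3,1],3),"z",np.round(r[:3,2],3),"F",np.round(s["ft_force"],2),"op",round(s["opening"],3),"gf",round(s["grasp_force"],1))
E
cat > l.py <<'E'
from h import *
st()
for n in("scene","side"):
    c,W=grab(n);save(c["image"],n+"0.png");X=cloud(c,W);np.save(n+".npy",X);np.save(n+"i.npy",c["image"]);print(n,W[:3,3],W[:3,2])
E
python3 l.py
```

```text
t 0.0 tcp [6.494e-01 1.000e-04 2.302e-01] x [0. 1. 0.] y [ 1.    -0.    -0.002] z [-0.002  0.    -1.   ] F [-0.34 -0.05 -0.26] op 1.001 gf 0.0
scene [0.85050738 0.59230641 0.96263506] [-0.30654579 -0.52749182 -0.79232699]
side [ 0.08501969 -0.53644059  0.75294187] [ 0.42990801  0.54963924 -0.7162931 ]
```

View pics/scene0.png

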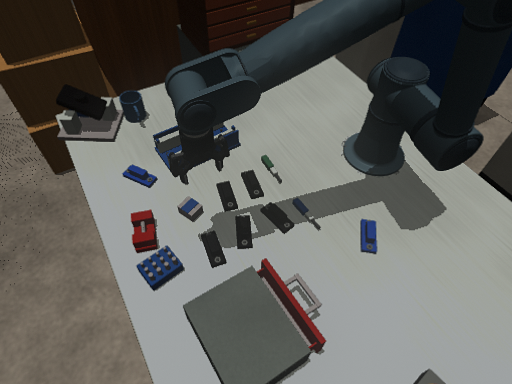

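View pics/side0.png

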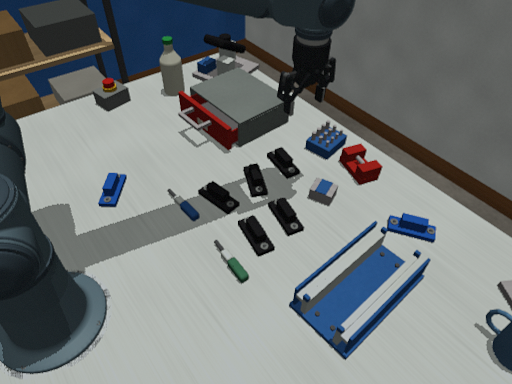

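Five black mouldings. In the side view they are at (284,163), (255,180), (218,196), (256,234) and (286,216). The blue look-alikes at (112,188) and (411,227) get left alone, as does the black part on the rack at (225,43). The stand is on the robot's right and the cabinet is on its left.

```bash
cat > m.py <<'E'
from h import *
X=np.load("side.npy");I=np.load("sidei.npy").astype(int)
h=X[...,2];xy=(X[...,0]<1.0)&(X[...,0]>.2)
def rects(m,minn=25,zr=None):
    n,l,s,c=cv2.connectedComponentsWithStats(m.astype(np.uint8))
    for i in range(1,n):
        if s[i,4]<minn: continue
        p=X[l==i];r=cv2.minAreaRect((p[:,:2]*1000).astype(np.float32))
        b=cv2.boxPoints(r);e=b[1]-b[0],b[2]-b[1];e=max(e,key=np.linalg.norm)
        print(s[i,4],"px",c[i].round(),"ctr",np.round(r[0]),"size",np.round(r[1]),"long ang",round(np.degrees(np.arctan2(e[1],e[0]))%180,1),"z",np.round(np.median(p[:,2]),3))
mx=I.max(-1)
print("rib tops");rects(xy&(h>.034)&(h<.05)&(mx<70)&(abs(X[...,1])<.5))
print("black any");rects(xy&(h>.006)&(h<.05)&(mx<70)&(abs(X[...,1])<.5),80)
print("stand");rects(xy&(h>.055)&(h<.08)&(X[...,1]<-.05)&(X[...,1]>-.55),15)
print("cab");rects(xy&(h>.082)&(h<.095),100)
print("handle");rects(xy&(h>.06)&(h<.075)&(X[...,1]>.1),10)
print("red");rects((X[...,1]>0)&(I[...,0]>100)&(I[...,1]<60)&(h>.02),60)
print("gauge");rects(xy&(h>.03)&(h<.042)&(mx>=70)&(abs(X[...,1])<.4),20)
print("plugs");rects(xy&(h>.006)&(h<.03)&(abs(X[...,1])<.3)&(X[...,0]<.7),20)
E
python3 m.py
```

```text
rib tops
28 px [199.  99.] ctr [630. 448.] size [10. 27.] long ang 177.0 z 0.043
38 px [195. 116.] ctr [568. 364.] size [ 6. 75.] long ang 92.0 z 0.043
335 px [248. 128.] ctr [671. 223.] size [ 98. 254.] long ang 159.1 z 0.042
137 px [283. 155.] ctr [670.  74.] size [61. 23.] long ang 80.2 z 0.04
83 px [353. 154.] ctr [827. -42.] size [29. 63.] long ang 137.7 z 0.041
154 px [255. 172.] ctr [565.  65.] size [60. 24.] long ang 66.3 z 0.04
88 px [367. 171.] ctr [ 806. -114.] size [28. 61.] long ang 138.9 z 0.041
29 px [110. 186.] ctr [245. 247.] size [49. 19.] long ang 24.4 z 0.037
186 px [218. 190.] ctr [450.  72.] size [26. 61.] long ang 102.9 z 0.04
201 px [286. 208.] ctr [548. -78.] size [62. 24.] long ang 76.3 z 0.04
220 px [256. 227.] ctr [452. -81.] size [63. 22.] long ang 79.8 z 0.04
38 px [414. 224.] ctr [ 758. -296.] size [ 4. 55.] long ang 126.3 z 0.036
151 px [380. 314.] ctr [ 535. -394.] size [246.  13.] long ang 3.8 z 0.042
black any
871 px [248. 131.] ctr [669. 228.] size [115. 268.] long ang 155.7 z 0.029
257 px [324. 149.] ctr [810.  37.] size [ 60. 119.] long ang 151.2
[... 2510 characters left out ...]
12.  45.] long ang 64.3 z 0.013
380 px [113. 192.] ctr [244. 261.] size [112.  45.] long ang 50.5 z 0.013
425 px [219. 200.] ctr [450.  71.] size [ 45. 110.] long ang 101.3 z 0.013
312 px [185. 206.] ctr [362. 107.] size [ 21. 125.] long ang 94.4 z 0.018
164 px [321. 197.] ctr [660. -95.] size [30. 68.] long ang 143.2 z 0.018
437 px [286. 219.] ctr [548. -78.] size [112.  44.] long ang 77.8 z 0.013
478 px [256. 239.] ctr [453. -81.] size [111.  44.] long ang 79.7 z 0.013
434 px [233. 263.] ctr [ 361. -105.] size [125.  22.] long ang 88.2 z 0.018
578 px [356. 269.] ctr [ 553. -297.] size [236.  17.] long ang 3.3 z 0.011
141 px [297. 306.] ctr [ 410. -282.] size [21. 35.] long ang 92.0 z 0.011
```

```bash
cat > c.py <<'E'
from h import *
a=np.radians(3.1);Rz=np.array([[np.cos(a),-np.sin(a)],[np.sin(a),np.cos(a)]])
for n in("side","scene"):
    X=np.load(n+".npy");I=np.load(n+"i.npy").astype(int)
    q=(X[...,:2]-[.713,.342])@Rz;z=X[...,2]
    near=(abs(q[...,1])<.14)
    t=near&(z>.08)&(z<.1)&(q[...,0]>-.11)&(q[...,0]<.12)&(I.max(-1)-I.min(-1)<40)
    p=X[t];r=cv2.minAreaRect((p[:,:2]*1000).astype(np.float32));print(n,"top",r)
    t=near&(z>.075)&(z<.1)&(I[...,0]>1.8*I[...,1])&(q[...,0]<-.0);print("panel x",np.percentile(q[t][:,0],[2,50,98]).round(3),"y",np.percentile(q[t][:,1],[1,99]).round(3))
    t=near&(z>.066)&(z<.08)&(q[...,0]<-.16)&(q[...,0]>-.23);p=q[t];print("bar n",len(p),"x",np.percentile(p[:,0],[2,50,98]).round(3),"y",np.percentile(p[:,1],[1,99]).round(3),"ctr w",X[t].mean(0).round(3))
    b=p[abs(p[:,1]-np.median(p[:,1]))<.04];print("fit",np.polyfit(b[:,1],b[:,0],1))
E
python3 c.py
```

```text
side top ((712.7410888671875, 343.7535705566406), (203.6829833984375, 257.1822814941406), 2.8829023838043213)
panel x [-0.144 -0.14  -0.129] y [-0.126  0.12 ]
bar n 137 x [-0.195 -0.186 -0.162] y [-0.051  0.049] ctr w [0.529 0.328 0.069]
fit [-0.12386833 -0.18850053]
scene top ((715.253173828125, 341.90814208984375), (200.54412841796875, 251.25738525390625), 2.7511816024780273)
panel x [-0.14  -0.133 -0.126] y [-0.121  0.122]
bar n 260 x [-0.192 -0.182 -0.161] y [-0.049  0.049] ctr w [0.532 0.333 0.071]
fit [ 0.06055505 -0.18437367]
```

```bash
python3 -m pendant '[[[1,-0.5,0,0,0],[1,-0.5,0,0,0],[1,-0.5,0,0,0],[1,-0.5,0,0,0],[1,-0.5,0,0,0],[1,-0.5,0,0,0],[1,-0.5,0,-0.6,0],[1,-0.5,0,0,0],[1,-0.3,0,0,0],[0.8,0,0,0,0]]]'; python3 -c "from h import *;st()"
```

```text
time_s: 1.1
eef_pos: [0.5151, 0.2941, 0.2308]
orientation: [0.688, 0.726, -0.0, -0.0]
ft_force: [1.1, -0.2, 0.6]
opening: 1.001
grasp_force: 0.0
t 1.1 tcp [0.5151 0.2941 0.2308] x [-0.054  0.999 -0.   ] y [ 0.999  0.054 -0.001] z [-0.001 -0.    -1.   ] F [ 1.12 -0.17  0.65] op 1.001 gf 0.0
```

```bash
python3 -m pendant '[[[0.7,0.3,0,0,0.6],[0.53,0.2,1,0,0.6],[0,0,1,0,0.6],[0,0,1,0,0.6],[0,0,0,0,0.6]]]'; python3 - <<'E'
from h import *
st();c,W=grab("wrist");save(c["image"],"w1.png");X=cloud(c,W)
a=np.radians(2.9);Rz=np.array([[np.cos(a),-np.sin(a)],[np.sin(a),np.cos(a)]])
q=(X[...,:2]-[.714,.342])@Rz;z=X[...,2]
t=(z>.064)&(z<.078)&(q[...,0]<-.16)&(q[...,0]>-.23)&(abs(q[...,1])<.07)
print(t.sum(),np.percentile(q[t][:,0],[2,50,98]).round(4),np.percentile(q[t][:,1],[1,99]).round(4),np.median(X[t],0))
E
```

```text
time_s: 1.6
eef_pos: [0.5261, 0.329, 0.1356]
orientation: [0.688, 0.725, -0.005, -0.002]
ft_force: [-1.6, 0.1, -1.3]
opening: 0.397
grasp_force: 0.0
t 1.6 tcp [0.5261 0.329  0.1356] x [-0.053  0.999 -0.003] y [ 0.999  0.052 -0.01 ] z [-0.01  -0.004 -1.   ] F [-1.58  0.13 -1.26] op 0.397 gf 0.0
3538 [-0.1938 -0.1859 -0.1629] [-0.0475  0.0504] [0.52813458 0.34224222 0.0718193 ]
```

View pics/w1.png

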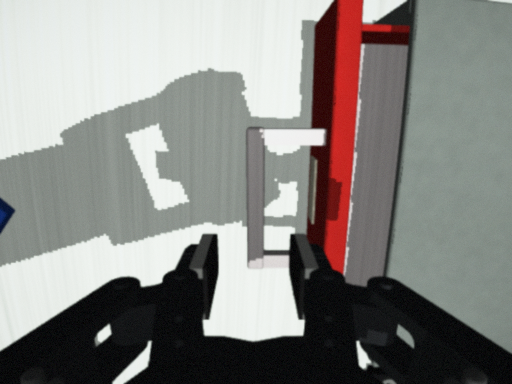

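Wrist view: the bar at column 256 is centred between the fingers (210 and 297), and the drawer is about 28 mm ajar.

```bash
python3 -m pendant '[[[0,0,0.9,0,0.6],[0,0,0.9,0,0.6],[0,0.03,0.9,0,0.6],[0,0,0.15,0,0.6],[0,0,0,0,1],[0,0,0,0,1],[0,0,0,0,1]]]'; python3 -m pendant '[[[0,-0.3,0,0,1],[0,-0.6,0,0,1],[0,-0.6,0,0,1],[0,-0.6,0,0,1],[0,-0.6,0,0,1],[0,-0.6,0,0,1],[0,-0.6,0,0,1],[0,-0.5,0,0,1],[0,-0.3,0,0,1],[0,0,0,0,1]]]'
```

```text
time_s: 2.35
eef_pos: [0.5314, 0.3306, 0.0576]
orientation: [0.688, 0.725, 0.001, 0.001]
ft_force: [-2.6, -1.0, 0.3]
opening: 0.123
grasp_force: 61.9
time_s: 3.35
eef_pos: [0.3895, 0.3229, 0.0575]
orientation: [0.688, 0.726, 0.0, 0.001]
ft_force: [-1.3, -5.5, 8.6]
opening: 0.123
grasp_force: 63.1
```

```bash
python3 -m pendant '[[[0,-0.15,0,0,1],[0,-0.1,0,0,1],[0,0,0,0,1],[0,0,0,0,0.6],[0,0,0,0,0.6],[0,0,0,0,0.6]]]'; python3 -m pendant '[[[0,0,-0.7,0,0.6],[0,0,-1,0,0.6],[0,0,-1,0,0.6],[-1,0.3,-1,0,0.3],[-1,0.3,0,0,0.3],[-1,0.3,0,0,0.3],[-1,0.3,0,0,0.3],[-1,0.3,0,0,0.3],[0,0,0,0,0.3]]]'
cat > mm.py <<'E'
import sys;from h import *
n=sys.argv[1];st();c,W=grab(n);X=cloud(c,W);I=c["image"].astype(int)
if len(sys.argv)>2: save(c["image"],sys.argv[2])
h=X[...,2];lo=float(sys.argv[3]) if len(sys.argv)>3 else .034
m=(h>lo)&(h<lo+.016)&(I.max(-1)<75)&(X[...,0]>.3)&(X[...,0]<.8)&(abs(X[...,1])<.5)
k,l,s,c=cv2.connectedComponentsWithStats(m.astype(np.uint8))
for i in range(1,k):
    if s[i,4]<60: continue
    p=X[l==i];r=cv2.minAreaRect((p[:,:2]*1000).astype(np.float32));b=cv2.boxPoints(r);e=max((b[1]-b[0],b[2]-b[1]),key=np.linalg.norm)
    print(s[i,4],c[i].round(),"ctr",np.round(r[0],1),np.round(r[1]),"ang",round(np.degrees(np.arctan2(e[1],e[0]))%180,1),"z",np.median(p[:,2]).round(3))
E
python3 mm.py wrist w2.png; python3 mm.py side;
```

```text
time_s: 3.95
eef_pos: [0.382, 0.3227, 0.0557]
orientation: [0.688, 0.725, 0.0, -0.0]
ft_force: [0.9, -0.8, -0.7]
opening: 0.398
grasp_force: 0.0
time_s: 4.85
eef_pos: [0.436, 0.1728, 0.1668]
orientation: [0.69, 0.724, 0.0, 0.0]
ft_force: [0.2, 0.3, 0.1]
opening: 0.7
grasp_force: 0.0
t 4.85 tcp [0.436  0.1728 0.1668] x [-0.048  0.999 -0.   ] y [0.999 0.048 0.   ] z [ 0. -0. -1.] F [0.17 0.3  0.14] op 0.7 gf 0.0
1845 [473.  74.] ctr [593.2 256.1] [152.  76.] ang 49.8 z 0.042
138 [310. 133.] ctr [481.5 221.4] [60.  0.] ang 3.3 z 0.041
157 [476. 146.] ctr [638.8 219.6] [39.  8.] ang 4.6 z 0.043
1440 [265. 286.] ctr [451.3  74.4] [24. 60.] ang 100.7 z 0.042
1266 [483. 286.] ctr [671.6  78.8] [58. 24.] ang 81.4 z 0.042
475 [394. 278.] ctr [574.3  87.9] [20. 24.] ang 155.1 z 0.042
t 4.9 tcp [0.4354 0.1741 0.1667] x [-0.049  0.999  0.   ] y [ 0.999  0.049 -0.   ] z [-0.  0. -1.] F [ 0.59 -0.45  0.21] op 0.699 gf 0.0
109 [217. 119.] ctr [613.9 320.1] [  6. 142.] ang 93.0 z 0.042
509 [225. 139.] ctr [602.4 215.7] [ 98. 382.] ang 167.9 z 0.042
137 [283. 155.] ctr [671.   75.8] [61. 24.] ang 81.6 z 0.04
157 [255. 172.] ctr [566.2  67.1] [63. 24.] ang 65.7 z 0.04
180 [218. 190.] ctr [449.   70.2] [23. 60.] ang 99.2 z 0.04
198 [286. 208.] ctr [547.3 -78.2] [65. 23.] ang 77.4 z 0.04
223 [256. 227.] ctr [452.  -82.2] [61. 23.] ang 79.0 z 0.04
188 [373. 318.] ctr [ 534.6 -398.8] [ 33. 248.] ang 176.7 z 0.043
```

View pics/w2.png

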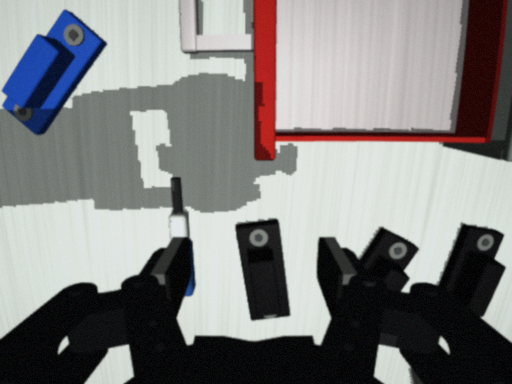

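```bash
cat > g.py <<'E'
import sys;from h import *
# g.py x y z heading(mm,deg): units from the present pose; yaw first, shift in new axes
x,y,z,hd=map(float,sys.argv[1:5]);st();s=telemetry.read_state();M=T(s);p=M[:3,3]*1000
h0=np.degrees(np.arctan2(M[1,0],M[0,0]));d=(hd-h0+90)%180-90;a=np.radians(h0+d)
v=np.array([x,y])-p[:2];tx=v@[np.cos(a),np.sin(a)];ty=v@[np.sin(a),-np.cos(a)]
print("yaw units",round(-d/5,2),"tx",round(tx/30,2),"ty",round(ty/30,2),"tz",round((p[2]-z)/30,2))
E
python3 g.py 450.5 72.5 16 101
```

```text
t 4.95 tcp [0.435  0.1749 0.1666] x [-0.051  0.999  0.001] y [ 0.999  0.051 -0.   ] z [-0.  0. -1.] F [1.11 0.39 0.55] op 0.697 gf 0.0
yaw units -1.62 tx -3.45 ty -0.15 tz 5.02
```

```bash
python3 -m pendant '[[[0,0,0,-0.81,0.4],[0,0,0,-0.81,0.4],[-0.9,-0.05,0.5,0,0.4],[-0.9,-0.05,0.7,0,0.4],[-0.9,-0.05,0.8,0,0.4],[-0.75,0,1,0,0.4],[0,0,0,0,0.4],[0,0,0,0,0.4]]]'; python3 g.py 450.5 72.5 16 101; python3 mm.py wrist
```

```text
time_s: 5.75
eef_pos: [0.4501, 0.0736, 0.0766]
orientation: [0.635, 0.772, -0.0, -0.001]
ft_force: [1.3, -0.6, 0.1]
opening: 0.596
grasp_force: 0.0
t 5.75 tcp [0.4501 0.0736 0.0766] x [-0.193  0.981  0.001] y [ 0.981  0.193 -0.001] z [-0.001  0.001 -1.   ] F [ 1.32 -0.61  0.07] op 0.596 gf 0.0
yaw units 0.02 tx -0.04 ty 0.0 tz 2.02
t 5.75 tcp [0.4501 0.0736 0.0766] x [-0.193  0.981  0.001] y [ 0.981  0.193 -0.001] z [-0.001  0.001 -1.   ] F [ 1.32 -0.61  0.07] op 0.596 gf 0.0
369 [494.   4.] ctr [552.2 220.9] [30.  2.] ang 3.2 z 0.039
3919 [256. 221.] ctr [451.1  74. ] [24. 60.] ang 100.8 z 0.042
2912 [436. 254.] ctr [565.9  69.2] [60. 25.] ang 63.7 z 0.042
```

```bash
python3 -m pendant '[[[0,0.03,0.7,0,0.4],[0,0,0.7,0,0.4],[0,0,0.6,0,0.4],[0,0,0,0,0.4],[0,0,0,0,1],[0,0,0,0,1],[0,0,0,0,1],[0,0,0,0,1]]]'; python3 -m pendant '[[[0,0,-0.5,0,1],[0,0,-1,0,1],[0,0,-1,0,1],[0,0,-1,0,1],[0,0,-1,0,1],[0,0,0,0,1],[0,0,0,0,1],[0,0,0,0,1],[0,0,0,0,1]]]';  python3 -m pendant '[[[0,0,0,0,1],[0,0,0,0,1]]]';python3 -m pendant '[[[0,0,0,0,1]]]'; python3 g.py 460 -323 100 94.5
```

```text
time_s: 6.6
eef_pos: [0.4527, 0.0732, 0.0186]
orientation: [0.635, 0.772, 0.001, 0.001]
ft_force: [-1.9, 2.5, 6.9]
opening: 0.27
grasp_force: 61.7
time_s: 7.5
eef_pos: [0.4498, 0.073, 0.1495]
orientation: [0.635, 0.772, -0.001, -0.002]
ft_force: [-0.0, 0.5, -6.9]
opening: 0.271
grasp_force: 61.0
time_s: 7.7
eef_pos: [0.451, 0.0729, 0.1509]
orientation: [0.635, 0.772, -0.0, -0.001]
ft_force: [0.0, -0.4, -7.0]
opening: 0.269
grasp_force: 61.0
time_s: 7.8
eef_pos: [0.4514, 0.0728, 0.1514]
orientation: [0.635, 0.772, -0.0, -0.0]
ft_force: [-0.4, -0.8, -8.0]
opening: 0.27
grasp_force: 61.0
t 7.8 tcp [0.4514 0.0728 0.1514] x [-0.192  0.981  0.   ] y [ 0.981  0.192 -0.001] z [-0.001  0.    -1.   ] F [-0.37 -0.84 -7.96] op 0.27 gf 61.0
yaw units 1.32 tx -13.18 ty -0.75 tz 1.71
```

```bash
python3 -m pendant '[[[0,0,0,0.66,1],[0,0,0,0.66,1],[-0.5,-0.05,0,0,1],[-1,-0.05,0,0,1],[-1,-0.05,0,0,1],[-1,-0.05,0,0,1],[-1,-0.05,0,0,1],[-1,-0.05,0,0,1],[-1,-0.05,0,0,1],[-1,-0.05,0,0,1]]]'; python3 -m pendant '[[[-1,-0.05,0,0,1],[-1,-0.05,0,0,1],[-1,-0.05,0,0,1],[-1,-0.05,0,0,1],[-0.8,0,0,0,1],[-0.3,0,0,0,1],[0,0,0,0,1],[0,0,0,0,1]]]'; python3 g.py 460.7 -334 78.5 94.4
python3 - <<'E'
from h import *
c,W=grab("wrist");save(c["image"],"w3.png");X=cloud(c,W);a=np.radians(4.4)
q=(X[...,:2]-[.5385,-.328])@np.array([[np.cos(a),-np.sin(a)],[np.sin(a),np.cos(a)]]);z=X[...,2]
I=c["image"].astype(int)
for lo,hi,nm in((.066,.08,"lip"),(.054,.066,"rail")):
    t=(z>lo)&(z<hi)&(abs(q[...,0])<.11)&(abs(q[...,1])<.09)&(I.max(-1)>60)
    for sg in(-1,1):
        p=q[t&(q[...,1]*sg>0)]
        if len(p)>30:print(nm,sg,len(p),np.percentile(p[:,1],[3,50,97]).round(4),"slope",np.polyfit(p[:,0],p[:,1],1)[0].round(3))
t=(z>.06)&(z<.08)&(abs(q[...,0])<.15)&(abs(q[...,1])<.09);print("x",np.percentile(q[t][:,0],[1,99]))
E
```

```text
time_s: 8.8
eef_pos: [0.4571, -0.1537, 0.1518]
orientation: [0.679, 0.734, 0.0, 0.0]
ft_force: [1.0, 0.4, -6.8]
opening: 0.263
grasp_force: 60.8
time_s: 9.6
eef_pos: [0.463, -0.3045, 0.1513]
orientation: [0.679, 0.734, 0.0, -0.001]
ft_force: [-0.2, 0.6, -7.1]
opening: 0.265
grasp_force: 60.8
t 9.6 tcp [ 0.463  -0.3045  0.1513] x [-0.079  0.997  0.001] y [ 0.997  0.079 -0.001] z [-0.001  0.001 -1.   ] F [-0.22  0.56 -7.11] op 0.265 gf 60.8
yaw units 0.02 tx -0.98 ty -0.15 tz 2.43
lip -1 211 [-0.0694 -0.0661 -0.0636] slope -0.027
lip 1 1920 [0.0643 0.0674 0.0702] slope -0.002
rail -1 2481 [-0.0631 -0.0422 -0.0355] slope -0.121
rail 1 6394 [0.0368 0.0484 0.0612] slope 0.001
x [-0.12796907  0.1288247 ]
```

View pics/w3.png

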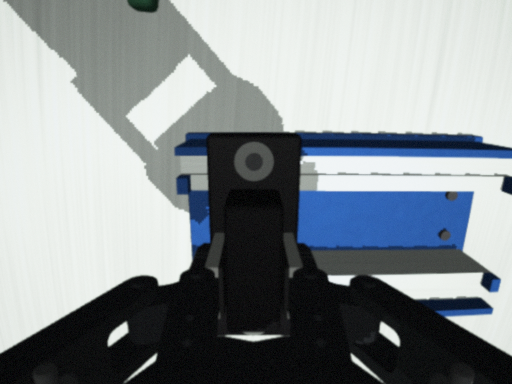

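```bash
python3 -m pendant '[[[-0.5,-0.08,0,0,1],[-0.48,-0.07,0,0,1],[0,0,0.8,0,1],[0,0,0.8,0,1],[0,0,0.5,0,1],[0,0,0.2,0,1],[0,0,0,0,1],[0,0,0,0,1]]]'; python3 g.py 460.7 -334 78 94.4
```

```text
time_s: 10.45
eef_pos: [0.4617, -0.3358, 0.0839]
orientation: [0.679, 0.734, -0.0, 0.001]
ft_force: [0.2, -0.4, -7.1]
opening: 0.268
grasp_force: 60.6
t 10.45 tcp [ 0.4617 -0.3358  0.0839] x [-0.079  0.997 -0.002] y [0.997 0.079 0.001] z [ 0.001 -0.002 -1.   ] F [ 0.2  -0.39 -7.12] op 0.268 gf 60.6
yaw units 0.02 tx 0.06 ty -0.03 tz 0.2
```

```bash
python3 -m pendant '[[[0.04,0,0.08,0,1],[0,0,0.06,0,1],[0,0,0.05,0,1],[0,0,0,0,1]]]';python3 -m pendant '[[[0,0,0,0,0.85],[0,0,0,0,0.55],[0,0,0,0,0.55],[0,0,0,0,0.55],[0,0,-0.5,0,0.55],[0,0,-1,0,0.55],[0,0,-1,0,0.55],[0,0,0,0,0.55]]]'; python3 g.py 452 -82 150 79.5
```

```text
time_s: 10.85
eef_pos: [0.4613, -0.3341, 0.0786]
orientation: [0.679, 0.734, -0.0, 0.0]
ft_force: [-3.2, 4.0, 4.2]
opening: 0.267
grasp_force: 62.1
time_s: 11.65
eef_pos: [0.4635, -0.3366, 0.1585]
orientation: [0.679, 0.734, -0.0, 0.005]
ft_force: [0.5, 0.0, 0.3]
opening: 0.453
grasp_force: 0.0
t 11.65 tcp [ 0.4635 -0.3366  0.1585] x [-0.079  0.997 -0.009] y [0.997 0.079 0.007] z [ 0.007 -0.008 -1.   ] F [0.46 0.02 0.31] op 0.453 gf 0.0
yaw units 3.0 tx 8.27 ty -1.92 tz 0.28
```

```bash
python3 -m pendant '[[[0.8,0.03,0,0,0.4],[1,0.03,0,0,0.4],[1,0.03,0,0,0.4],[1,0.04,0,0,0.4],[1,0.04,0,0,0.4],[1,0.04,0,0,0.4],[1,0.04,0,0,0.4],[1,0.04,0,0,0.4],[0.69,0,0,0,0.4],[0,0,0,1,0.4]]]';python3 -m pendant '[[[0,0,0.5,1,0.4],[0,0,0.5,1,0.4],[0,0,0.5,0,0.4],[0,0,0,0,0.4],[0,0,0,0,0.4]]]'; python3 mm.py wrist; python3 mm.py side;python3 g.py 452 -82 16 79.5
```

```text
time_s: 12.65
eef_pos: [0.4491, -0.0771, 0.1521]
orientation: [0.71, 0.704, 0.0, -0.0]
ft_force: [-0.2, 0.2, 0.9]
opening: 0.604
grasp_force: 0.0
time_s: 13.15
eef_pos: [0.4497, -0.0793, 0.1074]
orientation: [0.769, 0.639, 0.0, -0.0]
ft_force: [1.1, 0.4, 0.8]
opening: 0.6
grasp_force: 0.0
t 13.15 tcp [ 0.4497 -0.0793  0.1074] x [0.182 0.983 0.   ] y [ 0.983 -0.182  0.   ] z [ 0.  0. -1.] F [1.1  0.35 0.76] op 0.6 gf 0.0
3145 [396. 177.] ctr [548.7 -76.8] [60. 24.] ang 77.8 z 0.042
2936 [261. 205.] ctr [454.2 -80. ] [60. 24.] ang 79.8 z 0.042
177 [399. 380.] ctr [ 542.1 -257.4] [23.  4.] ang 3.8 z 0.037
t 13.2 tcp [ 0.4501 -0.0795  0.1079] x [ 0.182  0.983 -0.   ] y [ 0.983 -0.182  0.001] z [ 0.001 -0.    -1.   ] F [0.39 0.4  0.54] op 0.605 gf 0.0
94 [164. 113.] ctr [501.3 441.7] [80.  9.] ang 2.7 z 0.041
271 [199. 150.] ctr [490.2 222.9] [ 86. 179.] ang 154.0 z 0.042
128 [283. 155.] ctr [670.9  74.7] [60. 23.] ang 79.4 z 0.04
194 [286. 208.] ctr [548.  -77.7] [61. 24.] ang 77.1 z 0.04
226 [256. 227.] ctr [452.7 -81.8] [60. 24.] ang 79.6 z 0.04
148 [381. 314.] ctr [ 535.4 -399. ] [244.   7.] ang 2.9 z 0.042
t 13.25 tcp [ 0.4503 -0.0796  0.1081] x [ 0.182  0.983 -0.   ] y [ 0.983 -0.182  0.002] z [ 0.002 -0.001 -1.   ] F [-0.34  0.73 -0.06] op 0.601 gf 0.0
yaw units 0.0 tx -0.07 ty 0.07 tz 3.07
```

```bash
python3 -m pendant '[[[-0.04,0.09,0.8,0,0.4],[0,0,0.9,0,0.4],[0,0,0.9,0,0.4],[0,0,0.45,0,0.4],[0,0,0,0,0.4],[0,0,0,0,1],[0,0,0,0,1],[0,0,0,0,1],[0,0,0,0,1]]]'; python3 -m pendant '[[[0,0,-0.5,0,1],[0,0,-1,0,1],[0,0,-1,0,1],[0,0,-1,0,1],[0,0,-1,0,1],[0,0,0,0,1],[0,0,0,0,1],[0,0,0,0,1],[0,0,0,0,1]]]';  python3 -m pendant '[[[0,0,0,0,1],[0,0,0,0,1]]]'; python3 g.py 538.5 -328 100 94.4;python3 g.py 460 330 100 93
```

```text
time_s: 14.15
eef_pos: [0.4536, -0.0816, 0.0173]
orientation: [0.769, 0.639, 0.001, 0.002]
ft_force: [1.2, -0.5, 6.0]
opening: 0.27
grasp_force: 60.0
time_s: 15.05
eef_pos: [0.4508, -0.0804, 0.1486]
orientation: [0.769, 0.639, -0.001, -0.002]
ft_force: [-0.0, 0.3, -1.3]
opening: 0.27
grasp_force: 59.5
time_s: 15.25
eef_pos: [0.4516, -0.0808, 0.1498]
orientation: [0.769, 0.639, -0.0, -0.001]
ft_force: [0.5, 1.1, -1.9]
opening: 0.274
grasp_force: 59.5
t 15.25 tcp [ 0.4516 -0.0808  0.1498] x [0.182 0.983 0.   ] y [ 0.983 -0.182 -0.002] z [-0.001  0.001 -1.   ] F [ 0.48  1.07 -1.87] op 0.274 gf 59.5
yaw units -2.98 tx -8.44 ty 2.26 tz 1.66
t 15.25 tcp [ 0.4516 -0.0808  0.1498] x [0.182 0.983 0.   ] y [ 0.983 -0.182 -0.002] z [-0.001  0.001 -1.   ] F [ 0.48  1.07 -1.87] op 0.274 gf 59.5
yaw units -2.7 tx 13.66 ty 1.0 tz 1.66
```

```bash
python3 -m pendant '[[[0,0,0,-0.9,1],[0,0,0,-0.9,1],[0.5,0.2,0,-0.9,1],[1,0.33,0,0,1],[1,0.33,0,0,1],[1,0.33,0,0,1],[1,0.33,0,0,1],[1,0.33,0,0,1],[1,0.33,0,0,1],[1,0.33,0,0,1]]]';python3 -m pendant '[[[1,0.33,0,0,1],[1,0.33,0,0,1],[1,0.33,0,0,1],[1,0.33,0,0,1],[1,0.3,0,0,1],[0.8,0.2,0,0,1],[0.3,0,0,0,1],[0,0,0,0,1],[0,0,0,0,1]]]'
python3 g.py 564 333 38 93;cat > dr.py <<'E'
import sys;from h import *
c,W=grab("wrist");save(c["image"],sys.argv[1]);X=cloud(c,W);I=c["image"].astype(int)
z=X[...,2];m=(z>.01)&(z<.024)&(X[...,0]>.4)&(X[...,0]<.65)&(X[...,1]>.15)&(X[...,1]<.48)&(I.max(-1)>80)
k,l,s,_=cv2.connectedComponentsWithStats(m.astype(np.uint8));i=1+np.argmax(s[1:,4]);p=X[l==i]
print("floor",s[i,4],cv2.minAreaRect((p[:,:2]*1000).astype(np.float32)))
c,W=grab("side");X=cloud(c,W);z=X[...,2];a=np.radians(2.9);q=(X[...,:2]-[.714,.342])@np.array([[np.cos(a),-np.sin(a)],[np.sin(a),np.cos(a)]])
I=c["image"].astype(int);t=(z>.075)&(z<.1)&(I[...,0]>1.8*I[...,1])&(q[...,0]<0)&(abs(q[...,1])<.14);print("panel q x",np.percentile(q[t][:,0],[2,50,98]).round(3))
E
python3 dr.py w4.png
```

```text
time_s: 16.25
eef_pos: [0.5167, 0.1486, 0.1502]
orientation: [0.688, 0.725, -0.0, -0.0]
ft_force: [1.1, 0.6, -2.5]
opening: 0.267
grasp_force: 59.4
time_s: 17.15
eef_pos: [0.5612, 0.332, 0.1501]
orientation: [0.688, 0.725, -0.001, -0.0]
ft_force: [0.1, -0.9, -2.0]
opening: 0.268
grasp_force: 59.4
t 17.15 tcp [0.5612 0.332  0.1501] x [-0.052  0.999 -0.001] y [ 0.999  0.052 -0.001] z [-0.001 -0.001 -1.   ] F [ 0.06 -0.88 -1.95] op 0.268 gf 59.4
yaw units -0.0 tx 0.03 ty 0.09 tz 3.74
floor 30512 ((527.6995849609375, 337.1392822265625), (171.99459838867188, 214.5933074951172), 3.1362836360931396)
panel q x [-0.288 -0.283 -0.274]
```

View pics/w4.png

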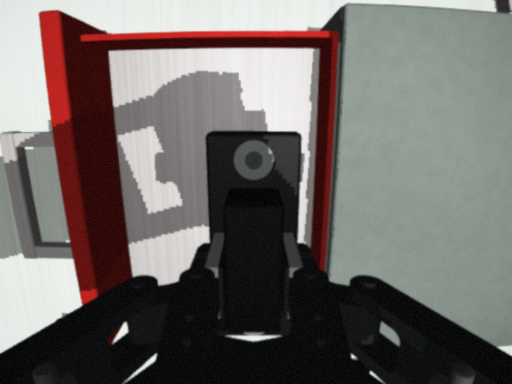

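The drawer is fully out with its floor clear, and the held moulding hangs above the rear half (column 255).

```bash
python3 -m pendant '[[[0,0.11,0.8,0,1],[0,0,1,0,1],[0,0,1,0,1],[0,0,0.6,0,1],[0,0,0.15,0,1],[0,0,0.1,0,1],[0,0,0.1,0,1],[0,0,0,0,1],[0,0,0,0,1]]]';python3 g.py 565 333 36 93
```

```text
time_s: 18.15
eef_pos: [0.5656, 0.3333, 0.0393]
orientation: [0.688, 0.725, 0.001, 0.0]
ft_force: [-0.2, 0.7, -2.0]
opening: 0.265
grasp_force: 59.4
t 18.15 tcp [0.5656 0.3333 0.0393] x [-0.052  0.999  0.001] y [0.999 0.052 0.002] z [ 0.002  0.001 -1.   ] F [-0.23  0.74 -1.99] op 0.265 gf 59.4
yaw units 0.0 tx -0.01 ty -0.02 tz 0.11
```

```bash
python3 -m pendant '[[[0,0,0.06,0,1],[0,0,0.06,0,1],[0,0,0.05,0,1],[0,0,0,0,1]]]';python3 -m pendant '[[[0,0,0,0,0.85],[0,0,0,0,0.6],[0,0,0,0,0.6],[0,0,0,0,0.6],[0,0,-0.5,0,0.6],[0,0,-1,0,0.6],[0,0,-1,0,0.6],[0,0,-1,0,0.6],[0,0,-0.5,0,0.6],[0,0,0,0,0.6]]]'; python3 g.py 565.5 67 100 65;python3 mm.py side
```

```text
time_s: 18.55
eef_pos: [0.5665, 0.3333, 0.0354]
orientation: [0.688, 0.725, 0.001, 0.001]
ft_force: [-1.4, -1.4, 7.3]
opening: 0.268
grasp_force: 60.5
time_s: 19.55
eef_pos: [0.5668, 0.3337, 0.1568]
orientation: [0.688, 0.725, 0.003, 0.001]
ft_force: [-0.3, -0.6, -0.1]
opening: 0.398
grasp_force: 0.0
t 19.55 tcp [0.5668 0.3337 0.1568] x [-0.052  0.999  0.002] y [0.999 0.052 0.006] z [ 0.006  0.002 -1.   ] F [-0.3  -0.6  -0.14] op 0.398 gf 0.0
yaw units 5.6 tx -8.08 ty 3.72 tz 1.89
t 19.55 tcp [0.5668 0.3337 0.1568] x [-0.052  0.999  0.002] y [0.999 0.052 0.006] z [ 0.006  0.002 -1.   ] F [-0.3  -0.6  -0.14] op 0.398 gf 0.0
334 [191. 112.] ctr [585.4 384.6] [121. 244.] ang 130.4 z 0.042
525 [226. 140.] ctr [603.4 215.2] [ 99. 379.] ang 167.9 z 0.042
75 [201. 125.] ctr [559.8 332.1] [21. 63.] ang 100.4 z 0.043
135 [283. 155.] ctr [670.6  75.7] [62. 24.] ang 80.7 z 0.041
157 [255. 172.] ctr [565.7  66.9] [61. 24.] ang 65.7 z 0.04
196 [286. 208.] ctr [547.2 -78.1] [62. 23.] ang 77.1 z 0.04
185 [372. 319.] ctr [ 535.2 -398.6] [ 33. 249.] ang 176.7 z 0.043
```

```bash
python3 -m pendant '[[[-0.8,-0.05,0,0,0.4],[-1,-0.06,0,0,0.4],[-1,-0.06,0,0,0.4],[-1,-0.06,0,0,0.4],[-1,-0.06,0,0,0.4],[-1,-0.06,0,0,0.4],[-1,-0.06,0,0,0.4],[-1,-0.06,0,0,0.4],[-0.8,-0.03,0,0,0.4],[-0.28,0,0,1,0.4]]]';python3 -m pendant '[[[0,0,0,1,0.4],[0,0,0,1,0.4],[0,0,0.5,1,0.4],[0,0,0.5,1,0.4],[0,0,0.5,0.5,0.4],[0,0,0,0,0.4],[0,0,0,0,0.4]]]'; python3 mm.py wrist; python3 g.py 566 67 16 65
```

```text
time_s: 20.6
eef_pos: [0.5625, 0.0642, 0.1506]
orientation: [0.721, 0.693, -0.001, -0.001]
ft_force: [-0.3, 0.4, 0.2]
opening: 0.601
grasp_force: 0.0
time_s: 21.3
eef_pos: [0.5629, 0.0662, 0.1066]
orientation: [0.841, 0.541, -0.001, -0.001]
ft_force: [0.1, -0.3, 0.7]
opening: 0.602
grasp_force: 0.0
t 21.3 tcp [0.5629 0.0662 0.1066] x [ 0.414  0.91  -0.001] y [ 0.91  -0.414 -0.003] z [-0.003  0.    -1.   ] F [ 0.1  -0.28  0.66] op 0.602 gf 0.0
1976 [51. 46.] ctr [491.4 217. ] [107.  12.] ang 9.5 z 0.042
3499 [399. 125.] ctr [672.3  77.6] [60. 24.] ang 82.1 z 0.042
3010 [259. 200.] ctr [567.6  68.7] [60. 24.] ang 65.0 z 0.042
91 [309. 334.] ctr [555.4 -48.9] [ 5. 21.] ang 166.9 z 0.036
t 21.35 tcp [0.5636 0.0662 0.1076] x [ 0.414  0.91  -0.   ] y [ 0.91  -0.414 -0.001] z [-0.001  0.    -1.   ] F [ 0.34 -0.5   0.66] op 0.605 gf 0.0
yaw units 0.11 tx 0.06 ty 0.06 tz 3.05
```

```bash
python3 -m pendant '[[[0.07,0.08,0.8,0.1,0.4],[0,0,0.9,0,0.4],[0,0,0.9,0,0.4],[0,0,0.43,0,0.4],[0,0,0,0,0.4],[0,0,0,0,1],[0,0,0,0,1],[0,0,0,0,1],[0,0,0,0,1]]]'; python3 -m pendant '[[[0,0,-0.5,0,1],[0,0,-1,0,1],[0,0,-1,0,1],[0,0,-1,0,1],[0,0,-1,0,1],[0,0,0,0,1],[0,0,0,0,1],[0,0,0,0,1],[0,0,0,0,1]]]';  python3 -m pendant '[[[0,0,0,0,1],[0,0,0,0,1]]]'; python3 g.py 538.5 -328 100 94.4;python3 g.py 490 329 100 93
```

```text
time_s: 22.25
eef_pos: [0.5683, 0.0671, 0.0191]
orientation: [0.843, 0.537, 0.001, 0.001]
ft_force: [-2.3, 1.1, 7.1]
opening: 0.266
grasp_force: 62.2
time_s: 23.15
eef_pos: [0.5652, 0.0672, 0.1494]
orientation: [0.843, 0.537, -0.002, -0.001]
ft_force: [0.4, -0.1, -7.7]
opening: 0.267
grasp_force: 60.8
time_s: 23.35
eef_pos: [0.5665, 0.0671, 0.1511]
orientation: [0.843, 0.537, -0.001, -0.001]
ft_force: [0.2, 0.2, -7.2]
opening: 0.268
grasp_force: 60.8
t 23.35 tcp [0.5665 0.0671 0.1511] x [ 0.423  0.906 -0.001] y [ 0.906 -0.423 -0.002] z [-0.002  0.    -1.   ] F [ 0.22  0.19 -7.22] op 0.268 gf 60.8
yaw units -5.88 tx -13.06 ty -1.94 tz 1.7
t 23.35 tcp [0.5665 0.0671 0.1511] x [ 0.423  0.906 -0.001] y [ 0.906 -0.423 -0.002] z [-0.002  0.    -1.   ] F [ 0.22  0.19 -7.22] op 0.268 gf 60.8
yaw units -5.6 tx 8.85 ty -2.09 tz 1.7
```

```bash
python3 -m pendant '[[[0,0,0,-1,1],[0,0,0,-1,1],[0,0,0,-1,1],[0,0,0,-1,1],[0,0,0,-1,1],[0,0,0,-0.88,1],[-0.7,-0.1,0,0,1],[-1,-0.15,0,0,1],[-1,-0.15,0,0,1],[-1,-0.15,0,0,1]]]';python3 -m pendant '[[[-1,-0.15,0,0,1],[-1,-0.15,0,0,1],[-1,-0.15,0,0,1],[-1,-0.15,0,0,1],[-1,-0.15,0,0,1],[-1,-0.15,0,0,1],[-1,-0.15,0,0,1],[-1,-0.14,0,0,1],[-0.9,0,0,0,1],[-0.4,0,0,0,1]]]';python3 -m pendant '[[[0,0,0,0,1],[0,0,0,0,1]]]'; python3 g.py 538.5 -328 78 94.4
```

```text
time_s: 24.35
eef_pos: [0.5588, -0.0458, 0.1519]
orientation: [0.679, 0.734, -0.0, -0.0]
ft_force: [0.6, -1.0, -7.7]
opening: 0.267
grasp_force: 60.7
time_s: 25.35
eef_pos: [0.5446, -0.3282, 0.1519]
orientation: [0.68, 0.733, -0.0, 0.0]
ft_force: [0.8, 0.5, -6.7]
opening: 0.269
grasp_force: 60.6
time_s: 25.55
eef_pos: [0.5446, -0.325, 0.1515]
orientation: [0.679, 0.734, 0.0, -0.001]
ft_force: [0.8, 0.5, -6.8]
opening: 0.265
grasp_force: 60.6
t 25.55 tcp [ 0.5446 -0.325   0.1515] x [-0.077  0.997  0.001] y [ 0.997  0.077 -0.001] z [-0.001  0.001 -1.   ] F [ 0.75  0.53 -6.85] op 0.265 gf 60.6
yaw units 0.0 tx -0.09 ty -0.21 tz 2.45
```

```bash
python3 -m pendant '[[[-0.09,-0.2,0,0,1],[0,0,0.8,0,1],[0,0,0.8,0,1],[0,0,0.5,0,1],[0,0,0.2,0,1],[0,0,0,0,1],[0,0,0.06,0,1],[0,0,0.06,0,1],[0,0,0.06,0,1],[0,0,0,0,1]]]'; python3 g.py 538.5 -328 78 94.4
```

```text
time_s: 26.55
eef_pos: [0.5397, -0.3295, 0.0791]
orientation: [0.679, 0.734, 0.0, 0.001]
ft_force: [-1.5, 0.4, -1.7]
opening: 0.268
grasp_force: 61.3
t 26.55 tcp [ 0.5397 -0.3295  0.0791] x [-0.077  0.997 -0.001] y [0.997 0.077 0.001] z [ 0.001 -0.001 -1.   ] F [-1.49  0.36 -1.73] op 0.268 gf 61.3
yaw units -0.0 tx 0.05 ty -0.03 tz 0.04
```

```bash
python3 -m pendant '[[[0,0,0.05,0,1],[0,0,0,0,1],[0,0,0,0,0.85],[0,0,0,0,0.6],[0,0,0,0,0.6],[0,0,0,0,0.6],[0,0,-0.5,0,0.6],[0,0,-1,0,0.6],[0,0,-1,0,0.6],[0,0,0,0,0.6]]]'; python3 -m pendant '[[[0.8,0.1,0,0,0.4],[1,0.1,0,0,0.4],[1,0.1,0,0,0.4],[1,0.1,0,0,0.4],[1,0.1,0,0,0.4],[1,0.1,0,0,0.4],[1,0.1,0,0,0.4],[1,0.1,0,0,0.4],[0.5,0.1,0,1,0.4],[0,0,0,1,0.4]]]';python3 -m pendant '[[[0,0,0.5,1,0.4],[0,0,0.5,0.5,0.4],[0,0,0.5,0,0.4],[0,0,0,0,0.4],[0,0,0,0,0.4]]]'; python3 mm.py wrist;python3 g.py 548 -77.5 16 77.4
```

```text
time_s: 27.55
eef_pos: [0.5418, -0.3313, 0.158]
orientation: [0.679, 0.734, 0.0, 0.006]
ft_force: [0.8, 0.6, 0.3]
opening: 0.402
grasp_force: 0.0
time_s: 28.55
eef_pos: [0.5467, -0.0765, 0.1513]
orientation: [0.741, 0.671, 0.0, -0.0]
ft_force: [0.7, 0.0, -0.2]
opening: 0.603
grasp_force: 0.0
time_s: 29.05
eef_pos: [0.5467, -0.0786, 0.1061]
orientation: [0.783, 0.622, -0.0, -0.0]
ft_force: [0.2, -0.4, 0.5]
opening: 0.6
grasp_force: 0.0
t 29.05 tcp [ 0.5467 -0.0786  0.1061] x [0.226 0.974 0.   ] y [ 0.974 -0.226 -0.001] z [-0.001  0.    -1.   ] F [ 0.2  -0.35  0.5 ] op 0.6 gf 0.0
3000 [258. 203.] ctr [549.5 -76.8] [60. 24.] ang 77.8 z 0.042
358 [394. 377.] ctr [ 626.5 -251.3] [25.  4.] ang 4.7 z 0.041
t 29.1 tcp [ 0.5472 -0.0787  0.1067] x [ 0.226  0.974 -0.   ] y [ 0.974 -0.226  0.001] z [ 0.001 -0.    -1.   ] F [-0.19  0.22  0.55] op 0.603 gf 0.0
yaw units -0.1 tx 0.05 ty 0.02 tz 3.02
```

```bash
python3 -m pendant '[[[0.05,0.03,0.8,-0.08,0.4],[0,0,0.9,0,0.4],[0,0,0.9,0,0.4],[0,0,0.4,0,0.4],[0,0,0,0,0.4],[0,0,0,0,1],[0,0,0,0,1],[0,0,0,0,1],[0,0,0,0,1]]]'; python3 -m pendant '[[[0,0,-0.5,0,1],[0,0,-1,0,1],[0,0,-1,0,1],[0,0,-1,0,1],[0,0,-1,0,1],[0,0,0,0,1],[0,0,0,0,1],[0,0,0,0,1],[0,0,0,0,1]]]';  python3 -m pendant '[[[0,0,0,0,1],[0,0,0,0,1]]]'; python3 g.py 616.3 -322 100 94.4;python3 g.py 490 329 100 93
```

```text
time_s: 30.0
eef_pos: [0.5496, -0.0779, 0.0182]
orientation: [0.781, 0.625, 0.001, 0.002]
ft_force: [0.9, 0.4, 5.2]
opening: 0.272
grasp_force: 59.8
time_s: 30.9
eef_pos: [0.5467, -0.0769, 0.1491]
orientation: [0.781, 0.625, -0.001, -0.002]
ft_force: [-0.5, -0.2, -1.9]
opening: 0.267
grasp_force: 59.4
time_s: 31.1
eef_pos: [0.5476, -0.0772, 0.1503]
orientation: [0.781, 0.625, -0.0, -0.001]
ft_force: [0.2, -0.6, -1.6]
opening: 0.266
grasp_force: 59.4
t 31.1 tcp [ 0.5476 -0.0772  0.1503] x [0.22  0.976 0.   ] y [ 0.976 -0.22  -0.002] z [-0.002  0.001 -1.   ] F [ 0.25 -0.56 -1.6 ] op 0.266 gf 59.4
yaw units -3.42 tx -8.31 ty 1.66 tz 1.68
t 31.1 tcp [ 0.5476 -0.0772  0.1503] x [0.22  0.976 0.   ] y [ 0.976 -0.22  -0.002] z [-0.002  0.001 -1.   ] F [ 0.25 -0.56 -1.6 ] op 0.266 gf 59.4
yaw units -3.14 tx 13.62 ty -1.21 tz 1.68
```

```bash
python3 -m pendant '[[[0,0,0,-0.8,1],[0,0,0,-0.8,1],[0,0,0,-0.8,1],[0.5,0,0,-0.74,1],[1,-0.1,0,0,1],[1,-0.1,0,0,1],[1,-0.1,0,0,1],[1,-0.1,0,0,1],[1,-0.1,0,0,1],[1,-0.1,0,0,1]]]';python3 -m pendant '[[[1,-0.1,0,0,1],[1,-0.1,0,0,1],[1,-0.1,0,0,1],[1,-0.1,0,0,1],[1,-0.1,0,0,1],[1,-0.11,0,0,1],[0.8,0,0,0,1],[0.3,0,0,0,1],[0,0,0,0,1],[0,0,0,0,1]]]'
python3 g.py 490 330 36 93;python3 dr.py w5.png
```

```text
time_s: 32.1
eef_pos: [0.5204, 0.1177, 0.151]
orientation: [0.688, 0.725, -0.0, -0.0]
ft_force: [0.9, -0.7, -2.9]
opening: 0.268
grasp_force: 59.3
time_s: 33.1
eef_pos: [0.4914, 0.3275, 0.1509]
orientation: [0.688, 0.725, -0.0, 0.0]
ft_force: [0.5, 0.6, -1.7]
opening: 0.27
grasp_force: 59.3
t 33.1 tcp [0.4914 0.3275 0.1509] x [-0.052  0.999 -0.001] y [ 0.999  0.052 -0.001] z [-0.001 -0.001 -1.   ] F [ 0.5   0.63 -1.71] op 0.27 gf 59.3
yaw units -0.0 tx 0.09 ty -0.04 tz 3.83
floor 24107 ((528.975341796875, 336.61480712890625), (172.2067108154297, 215.89967346191406), 3.0053539276123047)
panel q x [-0.287 -0.282 -0.273]
```

View pics/w5.png

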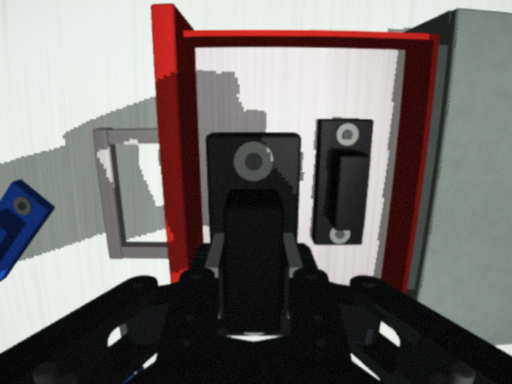

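Both fit: the first light moulding lies at (343,180), and the held one is over the free front half.

```bash
python3 -m pendant '[[[0.08,0,0.8,0,1],[0,0,1,0,1],[0,0,1,0,1],[0,0,0.6,0,1],[0,0,0.15,0,1],[0,0,0.1,0,1],[0,0,0.08,0,1],[0,0,0.07,0,1],[0,0,0.05,0,1],[0,0,0,0,1]]]';python3 g.py 490 330 36 93
```

```text
time_s: 34.2
eef_pos: [0.4916, 0.3308, 0.0362]
orientation: [0.688, 0.725, 0.0, 0.0]
ft_force: [0.5, 0.4, -1.3]
opening: 0.266
grasp_force: 59.5
t 34.2 tcp [0.4916 0.3308 0.0362] x [-0.052  0.999  0.   ] y [0.999 0.052 0.001] z [ 0.001  0.    -1.   ] F [ 0.48  0.4  -1.33] op 0.266 gf 59.5
yaw units 0.0 tx -0.02 ty -0.06 tz 0.01
```

```bash
python3 -m pendant '[[[0,0,0.05,0,1],[0,0,0,0,0.85],[0,0,0,0,0.6],[0,0,0,0,0.6],[0,0,0,0,0.6],[0,0,-0.5,0,0.6],[0,0,-1,0,0.6],[0,0,-1,0,0.6],[0,0,-1,0,0.6],[0,0,-0.5,0,0.6]]]'; python3 -m pendant '[[[-0.8,0.5,0,0,0.4],[-1,0.63,0,0,0.4],[-1,0.63,0,0,0.4],[-1,0.63,0,0,0.4],[-1,0.63,0,0,0.4],[-1,0.63,0,0,0.4],[-1,0.63,0,0,0.4],[-1,0.63,0,0,0.4],[-1,0.6,0,1,0.4],[0,0,0,1,0.4]]]';python3 -m pendant '[[[0,0,0.5,0.4,0.4],[0,0,0.5,0,0.4],[0,0,0.5,0,0.4],[0,0,0,0,0.4],[0,0,0,0,0.4]]]'; python3 mm.py wrist;python3 g.py 671 75.5 16 81;python3 mm.py side
```

```text
time_s: 35.2
eef_pos: [0.4921, 0.3313, 0.1578]
orientation: [0.688, 0.725, 0.002, 0.001]
ft_force: [-0.4, 0.1, 0.0]
opening: 0.404
grasp_force: 0.0
time_s: 36.2
eef_pos: [0.6715, 0.072, 0.1538]
orientation: [0.752, 0.66, -0.0, 0.0]
ft_force: [-0.3, 0.8, 0.0]
opening: 0.597
grasp_force: 0.0
time_s: 36.7
eef_pos: [0.6696, 0.076, 0.1084]
orientation: [0.76, 0.65, -0.001, -0.001]
ft_force: [-0.3, 0.2, 1.0]
opening: 0.597
grasp_force: 0.0
t 36.7 tcp [0.6696 0.076  0.1084] x [ 0.156  0.988 -0.   ] y [ 0.988 -0.156 -0.002] z [-0.002  0.    -1.   ] F [-0.27  0.22  1.  ] op 0.597 gf 0.0
1004 [46. 14.] ctr [559.8 221.3] [75.  2.] ang 3.2 z 0.042
183 [151.   3.] ctr [630.3 214.3] [19.  2.] ang 4.5 z 0.04
2937 [259. 203.] ctr [672.9  77.5] [60. 24.] ang 82.0 z 0.042
197 [421. 172.] ctr [785.4  83.9] [11.  5.] ang 63.4 z 0.043
165 [430. 203.] ctr [791.1  60.6] [9. 4.] ang 51.0 z 0.043
130 [437. 233.] ctr [796.4  37. ] [7. 3.] ang 47.2 z 0.043
t 36.75 tcp [0.6702 0.0759 0.1094] x [0.156 0.988 0.   ] y [ 0.988 -0.156  0.   ] z [ 0.  0. -1.] F [-0.1  -0.43  0.48] op 0.6 gf 0.0
yaw units 0.01 tx -0.01 ty 0.03 tz 3.11
t 36.75 tcp [0.6702 0.0759 0.1094] x [0.156 0.988 0.   ] y [ 0.988 -0.156  0.   ] z [ 0.  0. -1.] F [-0.1  -0.43  0.48] op 0.6 gf 0.0
340 [190. 112.] ctr [583.2 384. ] [118. 246.] ang 130.4 z 0.042
74 [201. 126.] ctr [553.1 328.4] [23. 62.] ang 115.5 z 0.042
436 [217. 143.] ctr [558.7 214.7] [ 95. 305.] ang 163.8 z 0.042
73 [179. 135.] ctr [479.8 331.3] [23. 72.] ang 109.7 z 0.041
138 [283. 155.] ctr [670.3  74.6] [61. 24.] ang 81.5 z 0.04
191 [373. 318.] ctr [ 534.5 -398.5] [ 32. 249.] ang 177.0 z 0.042
```

```bash
python3 -m pendant '[[[0.01,0.04,0.8,-0.1,0.4],[0,0,0.9,0,0.4],[0,0,0.9,0,0.4],[0,0,0.48,0,0.4],[0,0,0,0,0.4],[0,0,0,0,1],[0,0,0,0,1],[0,0,0,0,1],[0,0,0,0,1]]]'; python3 -m pendant '[[[0,0,-0.5,0,1],[0,0,-1,0,1],[0,0,-1,0,1],[0,0,-1,0,1],[0,0,-1,0,1],[0,0,0,0,1],[0,0,0,0,1],[0,0,0,0,1],[0,0,0,0,1]]]';  python3 -m pendant '[[[0,0,0,0,1],[0,0,0,0,1]]]'; python3 g.py 616.3 -322 100 94.4
```

```text
time_s: 37.7
eef_pos: [0.6734, 0.0757, 0.0192]
orientation: [0.758, 0.653, 0.002, 0.002]
ft_force: [2.1, -0.5, 5.2]
opening: 0.271
grasp_force: 63.7
time_s: 38.6
eef_pos: [0.6696, 0.0759, 0.1486]
orientation: [0.758, 0.653, -0.002, -0.002]
ft_force: [0.3, 0.3, -6.0]
opening: 0.268
grasp_force: 62.4
time_s: 38.8
eef_pos: [0.671, 0.0758, 0.1508]
orientation: [0.758, 0.653, -0.001, -0.001]
ft_force: [0.3, 0.2, -6.9]
opening: 0.27
grasp_force: 62.4
t 38.8 tcp [0.671  0.0758 0.1508] x [ 0.148  0.989 -0.   ] y [ 0.989 -0.148 -0.002] z [-0.002  0.    -1.   ] F [ 0.32  0.17 -6.91] op 0.27 gf 62.4
yaw units -2.58 tx -13.08 ty -2.83 tz 1.69
```

```bash
python3 -m pendant '[[[0,0,0,-0.86,1],[0,0,0,-0.86,1],[0,0,0,-0.86,1],[-0.7,-0.15,0,0,1],[-1,-0.22,0,0,1],[-1,-0.22,0,0,1],[-1,-0.22,0,0,1],[-1,-0.22,0,0,1],[-1,-0.22,0,0,1],[-1,-0.22,0,0,1]]]';python3 -m pendant '[[[-1,-0.22,0,0,1],[-1,-0.22,0,0,1],[-1,-0.22,0,0,1],[-1,-0.22,0,0,1],[-1,-0.22,0,0,1],[-1,-0.22,0,0,1],[-0.38,0,0,0,1],[0,0,0,0,1],[0,0,0,0,1]]]'; python3 g.py 616.3 -322 78 94.4
```

```text
time_s: 39.8
eef_pos: [0.6426, -0.1292, 0.1517]
orientation: [0.679, 0.734, -0.0, -0.0]
ft_force: [0.2, -0.3, -6.2]
opening: 0.269
grasp_force: 62.2
time_s: 40.7
eef_pos: [0.6181, -0.321, 0.1514]
orientation: [0.679, 0.734, 0.0, -0.001]
ft_force: [0.3, 0.4, -7.2]
opening: 0.268
grasp_force: 62.2
t 40.7 tcp [ 0.6181 -0.321   0.1514] x [-0.077  0.997  0.001] y [ 0.997  0.077 -0.   ] z [-0.     0.001 -1.   ] F [ 0.27  0.43 -7.17] op 0.268 gf 62.2
yaw units 0.0 tx -0.03 ty -0.06 tz 2.45
```

```bash
python3 mm.py wrist w6.png 0.094 ; python3 -m pendant '[[[-0.03,-0.05,0,0,1],[0,0,0.8,0,1],[0,0,0.8,0,1],[0,0,0.5,0,1],[0,0,0.2,0,1],[0,0,0,0,1],[0,0,0.06,0,1],[0,0,0.06,0,1],[0,0,0.06,0,1],[0,0,0,0,1]]]'; python3 g.py 616.3 -322 78 94.4
```

```text
t 40.7 tcp [ 0.6181 -0.321   0.1514] x [-0.077  0.997  0.001] y [ 0.997  0.077 -0.   ] z [-0.     0.001 -1.   ] F [ 0.27  0.43 -7.17] op 0.268 gf 62.2
3177 [ 22. 213.] ctr [ 461.8 -332.9] [25. 59.] ang 93.8 z 0.102
3466 [133. 214.] ctr [ 539.4 -327.7] [25. 60.] ang 94.4 z 0.102
time_s: 41.75
eef_pos: [0.6174, -0.3235, 0.0792]
orientation: [0.679, 0.734, 0.0, 0.001]
ft_force: [-0.7, 0.6, -0.3]
opening: 0.264
grasp_force: 62.9
t 41.75 tcp [ 0.6174 -0.3235  0.0792] x [-0.077  0.997 -0.001] y [0.997 0.077 0.002] z [ 0.002 -0.001 -1.   ] F [-0.73  0.58 -0.34] op 0.264 gf 62.9
yaw units -0.0 tx 0.05 ty -0.03 tz 0.04
```

View pics/w6.png

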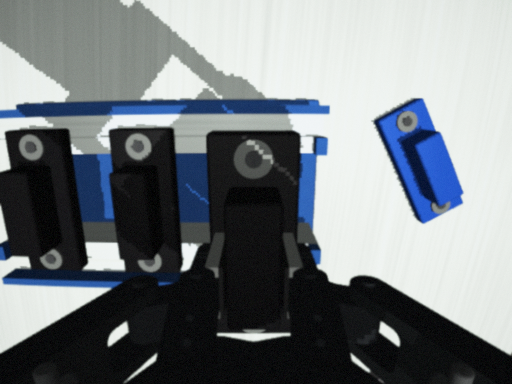

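Both placed mouldings sit square on the rails, at (40,200) and (145,200), and the third is at its slot.

```bash
python3 -m pendant '[[[0,0,0.05,0,1],[0,0,0,0,1],[0,0,0,0,0.85],[0,0,0,0,0.6],[0,0,0,0,0.6],[0,0,0,0,0.6],[0,0,-0.5,0,0.6],[0,0,-1,0,0.6],[0,0,-1,0,0.6],[0,0,0,0.28,0.6]]]'; python3 -m pendant '[[[0.8,-0.2,0,0,0.6],[1,-0.28,0,0,0.6],[1,-0.28,0,0,0.6],[1,-0.28,0,0,0.6],[1,-0.28,0,0,0.6],[1,-0.28,0,0,0.6],[1,-0.28,0,0,0.6],[1,-0.28,0,0,0.6],[1,-0.28,0,0,0.6],[1,-0.28,0,0,0.6]]]';python3 -m pendant '[[[1,-0.28,0,0,0.6],[1,-0.28,0,0,0.6],[1,-0.28,0,0,0.6],[1,-0.28,0,0,0.6],[1,-0.28,0,0,0.6],[1,-0.28,0,0,0.6],[1,-0.28,0,0,0.6],[1,-0.28,0,0,0.6],[1,-0.28,0,0,0.6],[1,-0.28,0,0,0.6]]]';python3 -m pendant '[[[1,-0.28,0,0,0.6],[0,0,0,0,0.6],[0,0,0,0,0.6]]]';python3 g.py 382 323 56 93
python3 - <<'E'
from h import *
c,W=grab("wrist");save(c["image"],"w7.png");X=cloud(c,W);z=X[...,2]
t=(z>.064)&(z<.078)&(X[...,0]>.35)&(X[...,0]<.402)&(abs(X[...,1]-.323)<.035);print(t.sum(),np.percentile(X[t][:,0],[5,50,95]))
E
```

```text
time_s: 42.75
eef_pos: [0.6196, -0.325, 0.1583]
orientation: [0.689, 0.725, 0.001, 0.006]
ft_force: [-0.1, -0.1, 0.6]
opening: 0.4
grasp_force: 0.0
time_s: 43.75
eef_pos: [0.5192, -0.0325, 0.1511]
orientation: [0.689, 0.725, 0.0, 0.0]
ft_force: [1.2, 0.1, -0.6]
opening: 0.396
grasp_force: 0.0
time_s: 44.75
eef_pos: [0.4196, 0.2628, 0.1512]
orientation: [0.689, 0.725, 0.0, 0.0]
ft_force: [1.2, 0.1, 0.4]
opening: 0.401
grasp_force: 0.0
time_s: 45.05
eef_pos: [0.41, 0.2914, 0.151]
orientation: [0.688, 0.726, -0.0, 0.0]
ft_force: [0.7, -0.4, -0.3]
opening: 0.401
grasp_force: 0.0
t 45.05 tcp [0.41   0.2914 0.151 ] x [-0.054  0.999 -0.   ] y [0.999 0.054 0.   ] z [ 0. -0. -1.] F [ 0.69 -0.41 -0.34] op 0.401 gf 0.0
yaw units 0.01 tx 1.1 ty -0.88 tz 3.17
1781 [0.37599998 0.38216284 0.38802702]
```

View pics/w7.png

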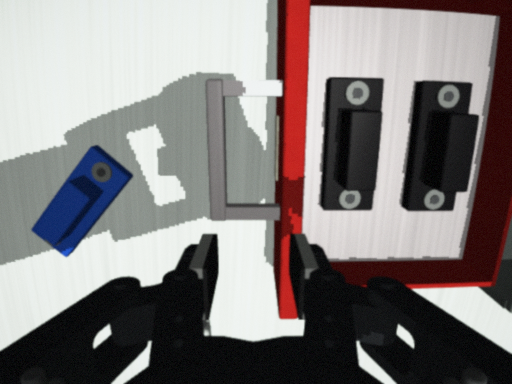

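```bash
python3 -m pendant '[[[0.6,-0.48,0,0,0.6],[0.5,-0.4,0.3,0,0.6],[0,0,0.9,0,0.6],[0,0,0.9,0,0.6],[0,0,0.9,0,0.6],[0,0,0.17,0,0.6],[0,0,0,0,1],[0,0,0,0,1],[0,0,0,0,1]]]'; python3 -m pendant '[[[0,0.2,0,0,1],[0,0.4,0,0,1],[0,0.6,0,0,1],[0,0.6,0,0,1],[0,0.6,0,0,1],[0,0.6,0,0,1],[0,0.6,0,0,1],[0,0.6,0,0,1],[0,0.4,0,0,1],[0,0.3,0,0,1]]]';python3 -m pendant '[[[0,0.1,0,0,1],[0,0,0,0,1],[0,0,0,0,1]]]'; python3 g.py 562 333 56 93
```

```text
time_s: 46.0
eef_pos: [0.383, 0.3224, 0.0568]
orientation: [0.688, 0.725, 0.001, 0.001]
ft_force: [1.7, -4.1, -2.2]
opening: 0.119
grasp_force: 61.1
time_s: 47.0
eef_pos: [0.5304, 0.3304, 0.0568]
orientation: [0.688, 0.725, 0.0, 0.0]
ft_force: [-2.8, -3.6, 4.8]
opening: 0.121
grasp_force: 62.2
time_s: 47.3
eef_pos: [0.533, 0.3306, 0.0568]
orientation: [0.688, 0.725, 0.001, 0.001]
ft_force: [1.6, -5.9, 5.3]
opening: 0.122
grasp_force: 62.1
t 47.3 tcp [0.533  0.3306 0.0568] x [-0.053  0.999  0.   ] y [0.999 0.053 0.003] z [ 0.003  0.    -1.   ] F [ 1.57 -5.92  5.26] op 0.122 gf 62.1
yaw units 0.0 tx 0.03 ty 0.97 tz 0.03
```

```bash
for i in 1; do python3 -m pendant '[[[0,0.2,0,0,1],[0,0.2,0,0,1],[0,0.1,0,0,1],[0,0,0,0,1]]]'; python3 -m pendant '[[[0,0.1,0,0,1],[0,0.1,0,0,1],[0,0,0,0,1]]]'; done; python3 -c "from h import *;st()"
```

```text
time_s: 47.7
eef_pos: [0.5474, 0.3313, 0.0568]
orientation: [0.688, 0.725, 0.0, 0.001]
ft_force: [1.6, -4.6, 6.2]
opening: 0.122
grasp_force: 62.3
time_s: 48.0
eef_pos: [0.5531, 0.3316, 0.0567]
orientation: [0.688, 0.725, 0.0, 0.0]
ft_force: [-0.2, -4.9, 6.9]
opening: 0.119
grasp_force: 62.4
t 48.0 tcp [0.5531 0.3316 0.0567] x [-0.053  0.999 -0.   ] y [0.999 0.053 0.001] z [ 0.001 -0.    -1.   ] F [-0.21 -4.93  6.89] op 0.119 gf 62.4
```

```bash
python3 -m pendant '[[[0,0.1,0,0,1],[0,0.1,0,0,1],[0,0,0,0,1]]]'; python3 -m pendant '[[[0,0.08,0,0,1],[0,0,0,0,1],[0,0,0,0,1]]]'; python3 -c "from h import *;st()"
```

```text
time_s: 48.3
eef_pos: [0.5549, 0.3317, 0.0567]
orientation: [0.688, 0.726, -0.005, -0.003]
ft_force: [-16.5, -7.9, 19.8]
opening: 0.12
grasp_force: 64.0
time_s: 48.6
eef_pos: [0.5549, 0.3317, 0.0567]
orientation: [0.688, 0.726, -0.007, -0.004]
ft_force: [-24.4, -9.3, 26.1]
opening: 0.119
grasp_force: 64.7
t 48.6 tcp [0.5549 0.3317 0.0567] x [-0.054  0.999 -0.003] y [ 0.998  0.054 -0.016] z [-0.016 -0.004 -1.   ] F [-24.37  -9.29  26.15] op 0.119 gf 64.7
```

```bash
python3 -m pendant '[[[0,-0.12,0,0,1],[0,0,0,0,1],[0,0,0,0,0.65],[0,0,0,0,0.6],[0,0,0,0,0.6],[0,0,-0.5,0,0.6],[0,0,-1,0,0.6],[0,0,-1,0,0.6],[0,0,-1,0,0.6],[0,0,-1,0,0.6]]]';python3 -m pendant '[[[0,-0.5,-1,0,0.6],[-0.5,-1,0,0,0.4],[-1,-1,0,0,0.4],[-1,-1,0,0,0.4],[-1,-0.5,0,0,0.4],[0,0,0,0,0.4],[0,0,0,0,0.4]]]'
python3 - <<'E'
from h import *
st()
a=np.radians(2.9)
for n in("side","scene"):
    c,W=grab(n);save(c["image"],n+"9.png");X=cloud(c,W);z=X[...,2];I=c["image"].astype(int);q=(X[...,:2]-[.714,.342])@np.array([[np.cos(a),-np.sin(a)],[np.sin(a),np.cos(a)]])
    t=(z>.075)&(z<.1)&(I[...,0]>1.8*I[...,1])&(q[...,0]<0)&(abs(q[...,1])<.14);print("panel q x",np.percentile(q[t][:,0],[2,50,98]).round(3))
    t=(z>.066)&(z<.08)&(q[...,0]<-.13)&(q[...,0]>-.21)&(abs(q[...,1])<.035);print("bar",np.percentile(q[t][:,0],[5,50,95]).round(4))
    m=(z>.094)&(z<.11)&(I.max(-1)<75)&(X[...,1]<-.2)&(X[...,1]>-.45)&(X[...,0]<.7)
    k,l,s,_=cv2.connectedComponentsWithStats(m.astype(np.uint8))
    for i in range(1,k):
        if s[i,4]>40:p=X[l==i];print("rib",cv2.minAreaRect((p[:,:2]*1000).astype(np.float32)),p[:,2].mean().round(4),p[:,2].std().round(4))
E
```

```text
time_s: 49.6
eef_pos: [0.5578, 0.3321, 0.1932]
orientation: [0.688, 0.725, 0.001, 0.0]
ft_force: [0.3, 0.7, -0.1]
opening: 0.401
grasp_force: 0.0
time_s: 50.3
eef_pos: [0.4437, 0.2207, 0.222]
orientation: [0.689, 0.725, 0.001, 0.0]
ft_force: [0.9, 0.5, 0.8]
opening: 0.6
grasp_force: 0.0
t 50.3 tcp [0.4437 0.2207 0.222 ] x [-0.051  0.999  0.001] y [0.999 0.051 0.002] z [ 0.002  0.001 -1.   ] F [0.86 0.54 0.8 ] op 0.6 gf 0.0
panel q x [-0.117 -0.111 -0.1  ]
bar [-0.1676 -0.1628 -0.1562]
rib ((614.544677734375, -323.36785888671875), (24.168315887451172, 59.885433197021484), 5.287891387939453) 0.0997 0.0019
rib ((538.022705078125, -329.1979064941406), (25.42885398864746, 59.939697265625), 5.250205993652344) 0.0997 0.0017
rib ((459.87841796875, -334.307861328125), (24.898611068725586, 60.16264724731445), 5.2588419914245605) 0.0998 0.0018
panel q x [-0.113 -0.106 -0.099]
bar [-0.1639 -0.1578 -0.1527]
rib ((462.1458435058594, -333.48590087890625), (24.353294372558594, 60.29182052612305), 2.5063068866729736) 0.1015 0.0026
rib ((540.827392578125, -326.97503662109375), (24.30915069580078, 63.61689376831055), 5.7665581703186035) 0.1015 0.0026
rib ((618.56689453125, -324.49884033203125), (23.740171432495117, 67.63153839111328), 5.272150039672852) 0.1016 0.0026
```

View pics/side9.png

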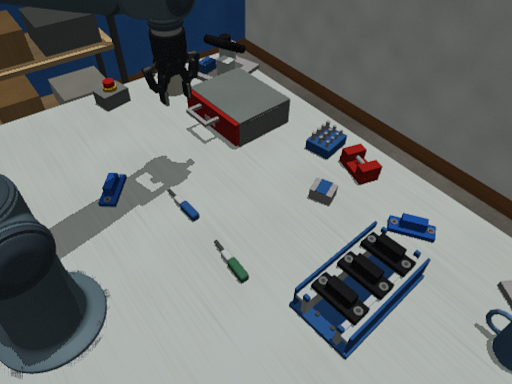

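View pics/scene9.png

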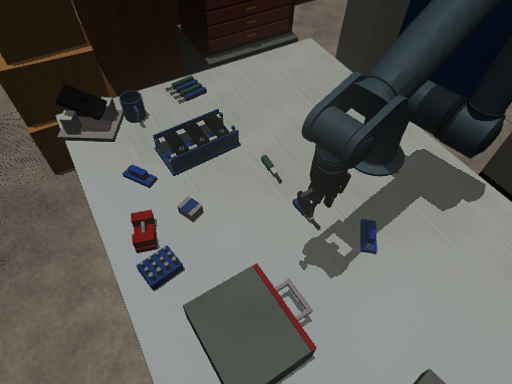

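The side and scene views show the drawer flush with the cabinet and three mouldings level across the rails at 78 mm spacing. The bystanders are where they started.

```bash
python3 -c "from workcell import arm;print(arm.finish_job())"
```

```text
the job is handed in; nothing more can be done
None
```

I've handed the job in: the two light mouldings are in the quarantine drawer, pushed home to its stop, and the three heavy ones lie level and side by side across the stand's rails; the hand-in gave no verdict.

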